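Fetch the middle charging tray and load the bike lights

TASK

Press the red stop button of the charging dock fully in so that it stays in, and only then take the orange tray out from the middle of the stack: lay it lengthwise on the cork mat and stack the tray or trays that were above it squarely back on the black tray on the dock, in their old order. Put every blue bike light that is out on the shelf into the orange tray. Last of all, twist the red button clockwise until it has come right up again; leave everything else on the shelf where it is.

Things in the scene. Friction and masses are not known exactly. Their poses are not given: they have to be found in the camera images.
- dock: grey charging dock, fixed slab 12 mm thick. Origin on the shelf (z = 0) under the middle of the stack; the slab reaches 95 mm along +x and -x, 50 mm along -y and 160 mm along +y. A yellow round housing (60 mm wide, top 30 mm above the shelf) with the red stop button stands at x = -30, y = +115 mm.
- stop_top (a point): centre of the top of the red mushroom stop button: a round head 42 mm wide and 21 mm tall (its sides are straight from 6 to 18 mm below the top), 61 mm above the shelf when up, 53 mm when pressed in. Its housing's top is at 30 mm.
- stop (a joint): how far the stop button is pressed in: 0 = right up, 0.008 m = at its stop. About 5 N presses it; it runs on a steep screw thread with friction, winding itself back as it goes down, and stays where it is left.
- stop_turn (a joint): angle of the button's head: 0 = right up, -0.9 rad = pressed in. Turning the head clockwise seen from above raises it, 8 mm over the 0.9 rad (the hand must rise with it); about 0.03 N m.
- tray_low: black tray, the lowest of the stack, lying loose on the dock's slab. All trays are alike and loose: open boxes 150 mm (x) x 58 mm (y) x 30 mm tall, walls and floor 4 mm, flat underneath, about 130 g, origin at the centre of the underside. Each stands on the rim of the one below, with no pegs or ridges. Order from below: black, orange, white and, in some runs, green.
- tray_orange: orange tray, second in the stack, on the black one. Same sizes; inside it is 142 x 50 mm, 26 mm deep.
- tray_white: white tray, on the orange one. Same sizes.
- tray_green: green tray, on the white one; absent in some runs. Same sizes.
- mat: cork mat, fixed, 200 mm (x) x 110 mm (y) x 3 mm thick, origin at the centre of its underside on the shelf.
- light_a: blue plastic bike light, 34 mm (x) x 30 mm (y) x 50 mm tall, 70 g, standing upright on the shelf; origin at the centre of its underside. Two or three such lights are present.
- light_b: blue plastic bike light, 34 mm (x) x 30 mm (y) x 50 mm tall, 70 g, standing upright on the shelf; origin at the centre of its underside. Two or three such lights are present.
- light_c: blue plastic bike light, 34 mm (x) x 30 mm (y) x 50 mm tall, 70 g, standing upright on the shelf; origin at the centre of its underside. Two or three such lights are present.
- padlock: steel padlock, body 45 x 45 x 20 mm lying flat, shackle open along its +x; loose, origin at its underside. A bystander: leave alone.
- egg_cup: green egg cup, 50 mm wide, 60 mm tall, upright; loose, origin at its underside. A bystander: leave alone.
- opener: chrome bottle opener lying flat, about 120 x 48 x 6 mm; loose, origin at its underside. A bystander: leave alone.
- shoe_brush: wooden shoe brush, 130 x 45 x 38 mm, absent in some runs; loose, origin at its underside. A bystander: leave alone.
- key_bowl: white ceramic bowl, 110 mm wide, 40 mm tall, absent in some runs; loose, origin at its underside. A bystander: leave alone.
Mind the look-alikes: they are no part of the job. Leave any grey or pink look-alike of the light_b alone. Of the things that look like the tray_white, the middle-sized one is meant.

How it is judged:
On the way, in this order (a step that is already met when the one before it is completed fails the run):
1. the stop button is pressed fully in (value of joint stop above 0.0065 m), for 0.2 s.
2. the orange tray lies on the cork mat (x of tray_orange in the frame of mat between -0.028 and 0.028 m and y of tray_orange in the frame of mat between -0.028 and 0.028 m and z of tray_orange in the frame of mat between 0 and 0.007 m and angle between the x axis of tray_orange and the x axis of mat, either way round below 0.3 rad and value of joint stop above 0.0065 m), for 0.2 s.
3. the upper trays are back on the black one in order and every light is in the orange tray, the button still in (all of step 2 and x of tray_white in the frame of tray_low between -0.012 and 0.012 m and y of tray_white in the frame of tray_low between -0.012 and 0.012 m and z of tray_white in the frame of tray_low between 0.027 and 0.034 m and angle between the x axis of tray_white and the x axis of tray_low, either way round below 0.15 rad and x of tray_green in the frame of tray_white between -0.012 and 0.012 m and y of tray_green in the frame of tray_white between -0.012 and 0.012 m and z of tray_green in the frame of tray_white between 0.027 and 0.034 m and angle between the x axis of tray_green and the x axis of tray_white, either way round below 0.15 rad and x of tray_low in the frame of dock between -0.02 and 0.02 m and y of tray_low in the frame of dock between -0.02 and 0.02 m and z of tray_low in the frame of dock between 0.009 and 0.016 m and angle between the x axis of tray_low and the x axis of dock, either way round below 0.25 rad and x of light_a in the frame of tray_orange between -0.072 and 0.072 m and y of light_a in the frame of tray_orange between -0.026 and 0.026 m and z of light_a in the frame of tray_orange between 0 and 0.034 m and x of light_b in the frame of tray_orange between -0.072 and 0.072 m and y of light_b in the frame of tray_orange between -0.026 and 0.026 m and z of light_b in the frame of tray_orange between 0 and 0.034 m and x of light_c in the frame of tray_orange between -0.072 and 0.072 m and y of light_c in the frame of tray_orange between -0.026 and 0.026 m and z of light_c in the frame of tray_orange between 0 and 0.034 m), for 0.2 s.
4. the button is turned until it is right up (value of joint stop below 0.0015 m and value of joint stop_turn above -0.17 rad), for 0.2 s.
At the end, for the whole second after the job is handed in: Button up within 1.5 mm; orange tray flat on the mat (28 mm in x and y, 0.3 rad) with every light inside it; white tray on the black one, and green, if there, on the white (12 mm, 0.15 rad); black tray on the dock (20 mm, 0.25 rad); all at rest and let go (all of step 4 and x of tray_orange in the frame of mat between -0.028 and 0.028 m and y of tray_orange in the frame of mat between -0.028 and 0.028 m and z of tray_orange in the frame of mat between 0 and 0.007 m and angle between the x axis of tray_orange and the x axis of mat, either way round below 0.3 rad and x of tray_white in the frame of tray_low between -0.012 and 0.012 m and y of tray_white in the frame of tray_low between -0.012 and 0.012 m and z of tray_white in the frame of tray_low between 0.027 and 0.034 m and angle between the x axis of tray_white and the x axis of tray_low, either way round below 0.15 rad and x of tray_green in the frame of tray_white between -0.012 and 0.012 m and y of tray_green in the frame of tray_white between -0.012 and 0.012 m and z of tray_green in the frame of tray_white between 0.027 and 0.034 m and angle between the x axis of tray_green and the x axis of tray_white, either way round below 0.15 rad and x of tray_low in the frame of dock between -0.02 and 0.02 m and y of tray_low in the frame of dock between -0.02 and 0.02 m and z of tray_low in the frame of dock between 0.009 and 0.016 m and angle between the x axis of tray_low and the x axis of dock, either way round below 0.25 rad and x of light_a in the frame of tray_orange between -0.072 and 0.072 m and y of light_a in the frame of tray_orange between -0.026 and 0.026 m and z of light_a in the frame of tray_orange between 0 and 0.034 m and x of light_b in the frame of tray_orange between -0.072 and 0.072 m and y of light_b in the frame of tray_orange between -0.026 and 0.026 m and z of light_b in the frame of tray_orange between 0 and 0.034 m and x of light_c in the frame of tray_orange between -0.072 and 0.072 m and y of light_c in the frame of tray_orange between -0.026 and 0.026 m and z of light_c in the frame of tray_orange between 0 and 0.034 m and linear speed of each of tray_low, tray_orange, tray_white, tray_green, light_a, light_b, light_c below 0.02 m/s); the robot touches nothing.
It fails at once if the stack is taken apart while the button is up (value of joint stop below 0.002 m and horizontal distance between any of tray_white, tray_green and dock above 0.05 m).
It fails at once if a bystander is shifted by more than 30 mm (distance of any of padlock, egg_cup, opener, shoe_brush, key_bowl from where it was at the start of the episode above 0.03 m).
Of tray_green, key_bowl, shoe_brush only 1 to 2 are there at a start; the rules pass over those that are not, and their reading is None.
Of light_a, light_b, light_c only 2 to 3 are there at a start; the rules pass over those that are not, and their reading is None.
At some moment in a run one of light_a, light_b, light_c may be knocked a few centimetres aside while the robot is not near it.
It also fails if it takes over 210 s, if anything falls off the work surface, if the arm or the gripper's body presses on something with over 40 N, if the wrist force passes 120 N, or if a joint passes its speed limit or range.

ROBOT

A 7-joint arm with a two-finger parallel gripper is mounted at the origin on the work surface. World frame = base frame: x ahead of the robot, y to its left, z up, the work surface at z = 0. Lengths are in m, angles in rad, forces in N, time in s.
With the tool pointing down it reaches from about 0.425 to 0.875 m from the base axis. Payload 4.7 kg.
Tool frame: the origin (TCP) lies on the centre line of the jaws, within the pads' length; the fingertips stand ctrl.tcp_to_tips ahead of it and the grasp point (between the pads) lies 2 mm behind it (ctrl.tcp_to_tips is the distance from the TCP to the fingertips, in m); z points along the fingers, y is the line along which they close (so a half turn about z gives the same grasp; the last joint's range is limited). The gripper opens to 87 mm and grips with 3 to 60 N. Pads are 19 mm wide; open, the fingers measure 117 mm over their backs; the gripper's body (75 mm by 190 mm) begins 51 mm behind the grasp point.
Start: joints at [-1.105, 0.321, -0.07, 1.45, 0.023, 1.371, -0.057], TCP at [0.284, 0.585, 0.24] pointing down, gripper open.
Joint ranges: [-2.86, 2.86], [-0.3, 2.09], [-1.38, 1.24], [0.06, 2.45], [-1.56, 4.7], [0.09, 2.05], [-2.69, 2.69]. Speed limits (rad/s): [2.57, 2.57, 3.14, 3.14, 3.14, 3.14, 3.14].

INTERFACE

Orientations are given as a rotation vector (axis times angle).
In Python, from bench import ctrl, optics, close_job gives the robot as it stands.
- The arm moves only by the shell command python3 -m inch 'ROWS' [OPENING] [FORCE]. ROWS is JSON, a list of rows, each a list of 2 entries, a list of its own where there are three numbers: the shift along the tool's x, y, z in mm, then the turn, a rotation vector about the tool's x, y, z in degrees. In form: [[[x, y, z], [ax, ay, az]], ...]. A call has exactly 10 rows; each row shifts and turns the commanded pose from where the row before left it, along the tool's axes as they then stand; what a row does not reach is not made up. A row lasts 1/10 s, in which the tool goes at most 50 mm and 8.59 degrees, less where a joint would pass 70% of its speed; a pose out of reach is approached as far as the arm can. A call is refused whole if a number of a shift passes 50 or a number of a turn 8.59, either way. A call with a gripper value outside its range is refused whole. OPENING is the closure, from 0 (fully open) to 1 (shut), set as the call begins (- or left out, the last holds). The fingers move at their own pace and stop on an object; FORCE is the grip in N (left out, the last holds). Time passes only in rows, so rows that do not move let the fingers close, or fill a call up. It gives the time, the measured TCP pose, the force and the opening at its end, in the units of the state.
- ctrl.get_state(): the state, without advancing time (a new reading comes with each control period).
- optics.get_image(name): name is "scene" or "top" or "wrist"; returns a dict with "image" (400x640x3 uint8, red, green, blue), "fx", "fy", "cx", "cy" (pixels), "R" (3x3) and "t" (3): a world point X has camera coordinates R X + t; the wrist camera has in their place "hand_eye" (4x4, takes a point from camera to tool coordinates, whose origin is the TCP and whose axes are the flange's). Camera axes: x right, y down, z forward; pixel columns grow to the right and rows downward; lengths in m; the calibration is good to about 2 mm. A picture is of the moment at which its call begins: read the wrist's pose just before it. There is no depth.
- close_job(): hands the job in, once; it reports no verdict.
The state is a dict: "time": time; "joint_positions": joint angles; "qd": joint speeds; "joint_torque": joint torques, N m; "position": TCP position; "tool_rot": TCP orientation; "ft_force": force on the tool from outside, world axes, zero at the start; "torque": the same for the moment, N m; "grip_width": opening from 0.0 (shut) to 1.0 (fully open).
Only numpy, scipy, OpenCV 4.12 (cv2) and the standard library are available. Lean on these libraries where they do the work, as an engineer would, in place of code of your own. Each camera call takes 0.05 s, during which the arm holds its last target. There are 200 camera calls.

## Working session

There is one attempt and no reset: what is moved stays moved. The work goes in short steps, Python scripts to look and compute and a shell command to move; the robot and the scene stay as the last step left them, time stands still between calls to the robot, and variables do not carry over. Pictures are saved under pics/ and viewed, on a budget of 14 in all, crops included, one or two more only if the job needs it, and the job is handed in when it is done.

```bash
ls; mkdir -p pics; python3 - <<'E'
from bench import ctrl, optics
import cv2
s=ctrl.get_state();print(s, ctrl.tcp_to_tips)
for n in("top","scene"):
    d=optics.get_image(n);cv2.imwrite(f"pics/{n}0.png",d["image"][:,:,::-1]);print(n,{k:v for k,v in d.items() if k!="image"})
d=optics.get_image("wrist");print(d["hand_eye"],d["fx"],d["cx"],d["cy"])
E
```

```text
pics
{'time': 0.0, 'joint_positions': array([-1.10488707,  0.32180598, -0.07006538,  1.45164454,  0.02259318,
        1.3707607 , -0.05687786]), 'qd': array([-0.00226182,  0.00335082,  0.00067838,  0.00091802, -0.00083603,
       -0.00018123, -0.00033469]), 'joint_torque': array([-9.25181621e-05, -4.91290355e+01, -4.03938163e-01, -3.12535357e+01,
       -6.38991455e-02,  4.35043126e-02,  1.61485837e-04]), 'position': array([0.28362107, 0.58430753, 0.23848765]), 'tool_rot': array([-7.03558462e-01, -3.06147120e+00,  2.83388105e-03]), 'ft_force': array([-1.23355888, -0.5233342 ,  0.55234528]), 'torque': array([ 0.02187421, -0.01909677,  0.02106027]), 'grip_width': 0.9966139641575059} 0.017
top {'fx': 499.0821029546917, 'fy': 499.0821029546917, 'cx': 322.7683203361722, 'cy': 200.7304028030254, 'R': array([[ 0.00516037, -0.99998584, -0.00130299],
       [-0.99728531, -0.00505071, -0.07346086],
       [ 0.07345324,  0.00167854, -0.99729725]]), 't': array([0.02625313, 0.50119591, 1.62690948])}
scene {'fx': 432.83833345120127, 'fy': 432.83833345120127, 'cx': 323.23125836639116, 'cy': 197.62986332403284, 'R': array([[ 0.73895789,  0.67368847, -0.00922362],
       [ 0.37244334, -0.41985856, -0.82765014],
       [-0.56145097,  0.60816333, -0.56116858]]), 't': array([-0.3873446 , -0.10258737,  1.43803513])}
[[-1.07030880e-04 -9.53260500e-01 -3.02149645e-01  8.35952216e-02]
 [ 9.99998222e-01 -6.70861203e-04  1.76228834e-03  3.49197244e-04]
 [-1.88262034e-03 -3.02148919e-01  9.53258877e-01 -1.44706355e-01]
 [ 0.00000000e+00  0.00000000e+00  0.00000000e+00  1.00000000e+00]] 309.2367977121339 318.6107174662468 198.3951584261866
```

View pics/top0.png

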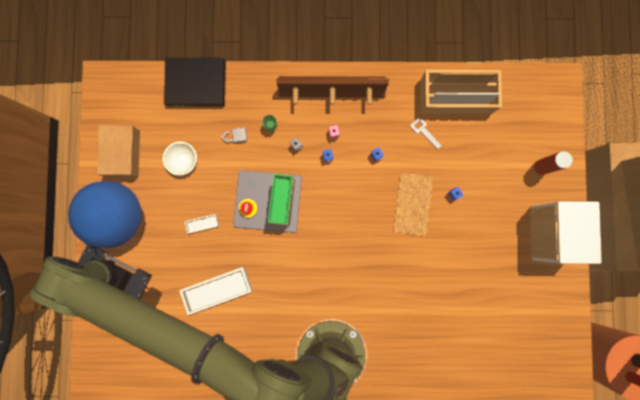

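View pics/scene0.png

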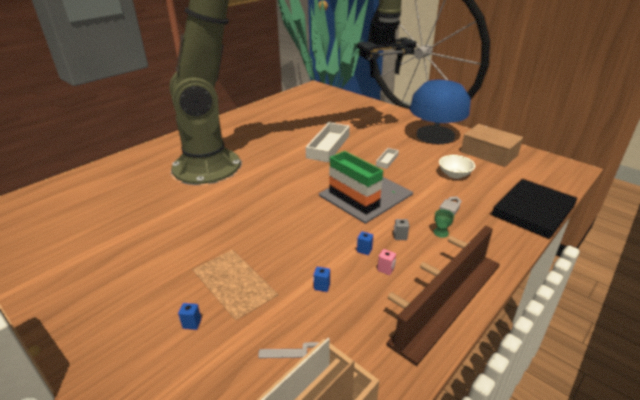

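```bash
cat > h.py <<'E'
from bench import ctrl, optics
import numpy as np, cv2
from scipy.spatial.transform import Rotation as Ro
def cast(d,uv,z,R=None,t=None):
    R=d["R"] if R is None else R; t=d["t"] if t is None else t
    uv=np.atleast_2d(uv).astype(float)
    r=np.c_[(uv[:,0]-d["cx"])/d["fx"],(uv[:,1]-d["cy"])/d["fy"],np.ones(len(uv))]@R
    o=-R.T@t
    return o+r*((z-o[2])/r[:,2])[:,None]
def wrist():
    s=ctrl.get_state();d=optics.get_image("wrist")
    T=np.eye(4);T[:3,:3]=Ro.from_rotvec(s["tool_rot"]).as_matrix();T[:3,3]=s["position"]
    C=np.linalg.inv(T@d["hand_eye"]);d["R"]=C[:3,:3];d["t"]=C[:3,3];return d
def mask(d,h0,h1,s=100,v=40):
    q=cv2.cvtColor(d["image"],cv2.COLOR_RGB2HSV);return cv2.inRange(q,(h0,s,v),(h1,255,255))
def blobs(m,amin=40):
    c,_=cv2.findContours(m,cv2.RETR_EXTERNAL,cv2.CHAIN_APPROX_NONE)
    return sorted([k for k in c if cv2.contourArea(k)>amin],key=cv2.contourArea,reverse=True)
def rect(P): # world pts -> centre, sizes mm, yaw deg of long side
    (c,(w,h),a)=cv2.minAreaRect((P[:,:2]*1000).astype(np.float32))
    if w<h:w,h,a=h,w,a+90
    a=(a+90)%180-90
    return np.round([*c,w,h,a],1)
def plan(x,y,z,yaw): # target TCP (mm), yaw deg = direction of tool y axis in world, mod 180
    s=ctrl.get_state();R=Ro.from_rotvec(s["tool_rot"]).as_matrix()
    cur=np.degrees(np.arctan2(R[1,1],R[0,1]))
    dy=(yaw-cur+90)%180-90
    p=s["position"]*1000;d=np.array([x,y,z])-p
    print("t",round(s["time"],2),"pos",p.round(1),"yaw",cur.round(1),"tilt",np.degrees(np.arccos(-R[2,2])).round(2),"F",s["ft_force"].round(1),"w",round(s["grip_width"],3),"q7",s["joint_positions"][6].round(2))
    print("turn about tool z (deg):",-round(dy,1)," shift before turn:",(R.T@d).round(1)," after turn:",((Ro.from_euler("z",dy,degrees=True).as_matrix()@R).T@d).round(1))
E
python3 - <<'E'
from h import *
d=optics.get_image("top")
for n,h0,h1,s,v,z in[("green",50,75,100,40,.132),("red",0,4,180,120,.061),("yel",22,34,150,120,.03),("blue",105,125,150,40,.05)]:
    for c in blobs(mask(d,h0,h1,s,v),25)[:8]:
        P=cast(d,c[:,0]+0.,z);print(n,c[:,0].mean(0).round(1),cv2.contourArea(c),rect(P))
q=cv2.cvtColor(d["image"],cv2.COLOR_RGB2HSV)
for u,v in[(413,205),(270,185),(380,240),(245,225)]:print(u,v,q[v,u])
E
```

```text
green [279.9 199. ] 868.0 [498.2 160.6 149.2  60.   -6.1]
green [269.7 124.1] 56.5 [730.7 195.2  28.   25.2 -89.7]
yel [250.4 206.6] 57.0 [478.  266.4  57.7  40.8  15.8]
blue [ 99.9 215.4] 2141.0 [451.7 761.3 174.4 172.4 -31. ]
413 205 [ 16 156 227]
270 185 [ 12  36 158]
380 240 [ 15 179 229]
245 225 [ 11  37 167]
```

```bash
python3 - <<'E'
from h import *
d=optics.get_image("top")
q=cv2.cvtColor(d["image"],cv2.COLOR_RGB2HSV)
for u,v in[(327,156),(377,155),(456,194),(248,207),(295,145),(249,213)]:print(u,v,q[v-1:v+2,u-1:u+2].reshape(-1,3).tolist())
for n,h0,h1,s,v,z in[("red",0,5,180,100,.061),("red2",172,180,150,100,.061),("blue",100,128,120,20,.05)]:
    for c in blobs(mask(d,h0,h1,s,v),10)[:8]:
        P=cast(d,c[:,0]+0.,z);print(n,c[:,0].mean(0).round(1),cv2.contourArea(c),rect(P))
# mat: cork by lower saturation than table
m=cv2.inRange(q,(10,90,120),(22,165,255))
m=cv2.morphologyEx(m,cv2.MORPH_CLOSE,np.ones((5,5)));m=cv2.morphologyEx(m,cv2.MORPH_OPEN,np.ones((7,7)))
for c in blobs(m,500)[:8]:
    print("mat",c[:,0].mean(0).round(1),cv2.contourArea(c),rect(cast(d,c[:,0]+0.,.003)))
plan(481,277,200,84)
E
```

```text
327 156 [[111, 138, 164], [115, 102, 125], [113, 108, 128], [110, 154, 192], [110, 146, 178], [110, 144, 183], [109, 161, 212], [110, 157, 210], [109, 158, 212]]
377 155 [[112, 127, 153], [114, 105, 129], [113, 116, 145], [110, 151, 196], [110, 146, 189], [110, 148, 196], [109, 157, 214], [109, 158, 219], [109, 157, 218]]
456 194 [[111, 135, 168], [117, 83, 113], [140, 48, 80], [111, 147, 186], [112, 125, 151], [115, 103, 126], [110, 153, 200], [110, 149, 195], [110, 146, 185]]
248 207 [[6, 128, 243], [3, 181, 244], [3, 217, 244], [6, 131, 242], [3, 185, 242], [2, 216, 243], [5, 140, 237], [3, 195, 239], [3, 221, 240]]
295 145 [[16, 46, 138], [14, 50, 118], [15, 48, 128], [14, 40, 161], [16, 41, 160], [16, 41, 167], [16, 38, 168], [17, 38, 179], [17, 38, 182]]
249 213 [[3, 222, 221], [5, 225, 215], [11, 224, 213], [8, 218, 200], [14, 223, 198], [19, 225, 222], [18, 229, 205], [21, 233, 224], [25, 241, 244]]
red [246.1 208.1] 28.0 [474.9 273.4  29.   28.9 -89.7]
blue [104.7 214.3] 3410.0 [453.3 735.2 220.7 209.  -66.6]
blue [456.  192.9] 56.0 [ 526.3 -402.    27.6   26.2   36.3]
blue [376.5 153.6] 53.0 [ 652.5 -146.    27.9   24.9   26.3]
blue [327.4 154.8] 52.0 [6.497e+02 1.410e+01 2.960e+01 2.280e+01 3.000e-01]
mat [612.3 107.1] 5475.5 [ 8.137e+02 -9.469e+02  3.870e+02  1.946e+02  3.000e-01]
mat [ 56.5 155.2] 4652.5 [599.7 977.  599.2 271.1   2.3]
mat [117.4 150.9] 1962.0 [6.697e+02 7.171e+02 1.695e+02 1.395e+02 3.000e-01]
mat [413. 204.] 1871.0 [ 493.5 -271.9  200.6  111.4   -7.1]
mat [618.2 313.3] 1359.5 [ 137.3 -928.8  157.   120.4   87.6]
mat [ 14.3 372.7] 1211.5 [ -51.6 1033.4  191.3   83.2    1.7]
mat [ 63.3 358.5] 928.5 [-11.7 871.7 271.   53.3  -3.4]
mat [ 40.3 372.6] 770.0 [-67.3 937.7 156.8  65.2   2.6]
t 0.25 pos [283.7 584.6 239. ] yaw 64.1 tilt 0.05 F [-0.2  0.4  0.5] w 1.002 q7 -0.06
turn about tool z (deg): -19.9  shift before turn: [-311.8 -190.5   39.2]  after turn: [-228.3 -285.2   39.3]
```

```bash
python3 -c "
from h import *
plan(480,277,230,-6)"
python3 -m inch '[[[0,0,0],[0,0,8.5]],[[0,0,0],[0,0,8.5]],[[0,0,0],[0,0,8.5]],[[0,0,0],[0,0,8.5]],[[0,0,0],[0,0,8.5]],[[0,0,0],[0,0,8.5]],[[0,0,0],[0,0,8.5]],[[0,0,0],[0,0,8.5]],[[0,0,0],[0,0,2]],[[0,0,0],[0,0,0]]]' 1
python3 -c "
from h import *
plan(480,277,230,-6)"
```

```text
t 0.25 pos [283.7 584.6 239. ] yaw 64.1 tilt 0.05 F [-0.2  0.4  0.5] w 1.002 q7 -0.06
turn about tool z (deg): 70.1  shift before turn: [-310.9 -191.     9.2]  after turn: [-285.3  227.4    8.9]
time: 1.25
position: [0.2837, 0.5847, 0.2394]
tool_rot: [2.332, 2.105, -0.0]
ft_force: [-0.8, 0.2, 0.4]
grip_width: 0.171
t 1.25 pos [283.7 584.7 239.4] yaw -5.9 tilt 0.02 F [-0.8  0.2  0.4] w 0.171 q7 -1.24
turn about tool z (deg): 0.1  shift before turn: [-286.   226.8    9.5]  after turn: [-285.5  227.4    9.5]
```

```bash

python3 -m inch '[[[-25,20,1],[0,0,0]],[[-35,28,1],[0,0,0]],[[-35,28,1],[0,0,0]],[[-35,28,1],[0,0,0]],[[-35,28,1],[0,0,0]],[[-35,28,1],[0,0,0]],[[-35,27,1],[0,0,0]],[[-30,25,1],[0,0,0]],[[-21,15,1],[0,0,0]],[[0,0,0],[0,0,0]]]' 1
python3 - <<'E'
from h import *
plan(480,277,230,-6)
d=wrist();cv2.imwrite("pics/w1.png",d["image"][:,:,::-1])
print(-d["R"].T@d["t"])
for n,h0,h1,s,v,z in[("red",0,6,150,60,.061),("red2",172,180,150,60,.061),("yel",20,35,130,80,.03),("green",50,80,80,40,.132),("blue",100,128,120,20,.05),]:
    for c in blobs(mask(d,h0,h1,s,v),100)[:5]:
        P=cast(d,c[:,0]+0.,z);print(n,c[:,0].min(0),c[:,0].max(0),cv2.contourArea(c),rect(P))
E
```

```text
time: 2.25
position: [0.483, 0.2719, 0.2308]
tool_rot: [2.338, 2.095, -0.0]
ft_force: [-0.6, -0.5, -0.1]
grip_width: 0.005
t 2.25 pos [483.  271.9 230.8] yaw -6.3 tilt 0.12 F [-0.6 -0.5 -0.1] w 0.005 q7 -0.64
turn about tool z (deg): -0.3  shift before turn: [ 4.7 -3.5  0.8]  after turn: [ 4.7 -3.5  0.8]
[0.49241056 0.35577992 0.37535914]
red [293 159] [330 197] 1071.0 [476.6 279.3  40.   38.7 -69.7]
yel [286 146] [337 196] 700.0 [476.4 279.7  58.7  57.8  -9.5]
green [522 184] [596 234] 2335.5 [683.1 250.1  66.7  35.8 -36.8]
green [306 320] [330 339] 350.5 [469.1 148.3  23.1  22.   -6.3]
blue [441 320] [478 355] 802.0 [640.9  41.1  67.3  32.7 -68.3]
```

View pics/w1.png

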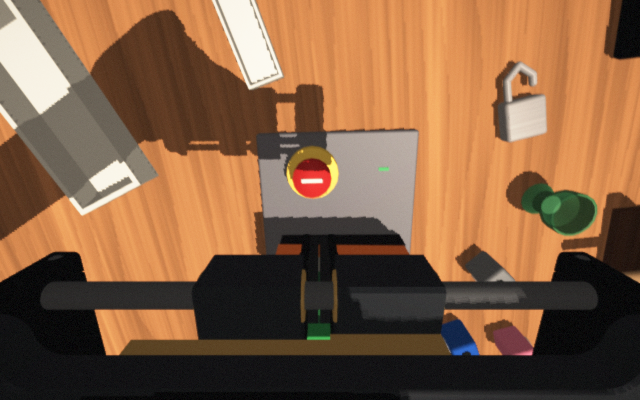

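The wrist view shows the red button at pixel (312,178) inside the yellow housing; both project to (476.5, 279.5) mm with the right diameters (40 and 58 mm). Pressing it.

```bash

python3 -m inch '[[[3,-3,10],[0,0,0]],[[4,-4,25],[0,0,0]],[[0,0,35],[0,0,0]],[[0,0,35],[0,0,0]],[[0,0,25],[0,0,0]],[[0,0,14],[0,0,0]],[[0,0,6],[0,0,0]],[[0,0,3],[0,0,0]],[[0,0,3],[0,0,0]],[[0,0,2],[0,0,0]]]' 1
python3 -m inch '[[[0,0,2],[0,0,0]],[[0,0,2],[0,0,0]],[[0,0,2],[0,0,0]],[[0,0,0],[0,0,0]],[[0,0,0],[0,0,0]],[[0,0,0],[0,0,0]],[[0,0,0],[0,0,0]],[[0,0,0],[0,0,0]],[[0,0,0],[0,0,0]],[[0,0,0],[0,0,0]]]' 1

```

```text
time: 3.3
position: [0.4745, 0.2859, 0.0742]
tool_rot: [-2.331, -2.104, -0.004]
ft_force: [-1.8, -0.1, 5.5]
grip_width: 0.003
time: 4.3
position: [0.4748, 0.2861, 0.0698]
tool_rot: [-2.331, -2.104, -0.006]
ft_force: [-5.1, -1.2, 12.4]
grip_width: 0.007
```

```bash

python3 -m inch '[[[0,0,-10],[0,0,0]],[[0,0,-30],[0,0,0]],[[0,0,-40],[0,0,0]],[[0,0,-45],[0,0,0]],[[0,0,-45],[0,0,-8]],[[0,0,-20],[0,0,-8.5]],[[0,0,0],[0,0,-8.5]],[[0,0,0],[0,0,-8.5]],[[0,0,0],[0,0,-8.5]],[[0,0,0],[0,0,-8.5]]]' 0
python3 -m inch '[[[0,0,0],[0,0,-8.5]],[[0,0,0],[0,0,-8.5]],[[0,0,0],[0,0,-8.5]],[[0,0,0],[0,0,-8.5]],[[0,0,0],[0,0,-5]],[[0,0,0],[0,0,0]],[[0,0,0],[0,0,0]],[[0,0,0],[0,0,0]],[[0,0,0],[0,0,0]],[[0,0,0],[0,0,0]]]' 0
python3 - <<'E'
from h import *
plan(498,161,260,84)
d=wrist();cv2.imwrite("pics/w2.png",d["image"][:,:,::-1])
for n,h0,h1,s,v,z in[("red",0,6,150,60,.053),("green",50,80,80,40,.132)]:
    for c in blobs(mask(d,h0,h1,s,v),100)[:3]:
        P=cast(d,c[:,0]+0.,z);print(n,c[:,0].min(0),c[:,0].max(0),cv2.contourArea(c),rect(P))
d=optics.get_image("scene");cv2.imwrite("pics/s2.png",cv2.resize(d["image"][110:230,310:430,::-1],None,fx=5,fy=5,interpolation=2))
E
```

```text
time: 5.3
position: [0.4747, 0.2848, 0.2579]
tool_rot: [1.203, 2.9, 0.004]
ft_force: [-0.1, -0.6, 0.4]
grip_width: 0.832
time: 6.3
position: [0.4741, 0.2847, 0.2567]
tool_rot: [0.176, 3.136, 0.0]
ft_force: [-0.2, 0.1, -0.0]
grip_width: 1.002
t 6.3 pos [474.1 284.7 256.7] yaw 83.6 tilt 0.02 F [-0.2  0.1 -0. ] w 1.002 q7 0.89
turn about tool z (deg): -0.4  shift before turn: [ -37.6 -120.3   -3.4]  after turn: [ -36.7 -120.6   -3.4]
red [294 159] [328 193] 883.0 [474.3 276.9  40.3  38.9 -33.3]
green [149 153] [230 281] 7691.5 [485.4 167.3 128.   66.6  -6.3]
green [277 335] [296 355] 274.0 [636.9 231.3  28.6  18.7 -18.5]
```

View pics/s2.png

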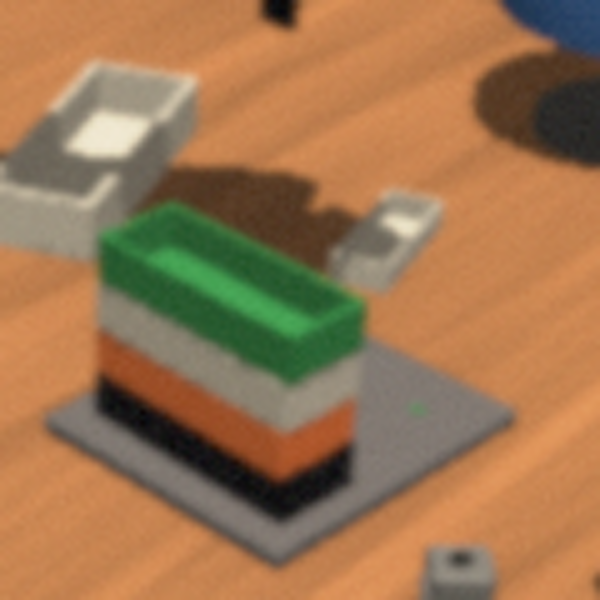

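```bash

python3 -m inch '[[[-4,-15,0],[0,0,-0.4]],[[-8,-25,5],[0,0,0]],[[-8,-30,20],[0,0,0]],[[-8,-30,20],[0,0,0]],[[-6,-21,20],[0,0,0]],[[0,0,10],[0,0,0]],[[0,0,0],[0,0,0]],[[0,0,0],[0,0,0]],[[0,0,0],[0,0,0]],[[0,0,0],[0,0,0]]]' 0
python3 - <<'E'
from h import *
d=wrist();cv2.imwrite("pics/w3.png",d["image"][:,:,::-1])
for c in blobs(mask(d,50,80,80,40),100)[:2]:
        P=cast(d,c[:,0]+0.,.132);print(c[:,0].min(0),c[:,0].max(0),cv2.contourArea(c),rect(P))
plan(495,161,91,84)
E
```

```text
time: 7.4
position: [0.4955, 0.162, 0.1825]
tool_rot: [0.161, 3.136, 0.001]
ft_force: [-0.1, -1.3, -0.4]
grip_width: 0.999
[270 121] [363 281] 13690.5 [480.5 162.7 113.   57.8  -6.4]
[278 309] [354 325] 1104.0 [567.5 153.1  57.4  14.4  84. ]
t 7.45 pos [495.4 161.8 182.3] yaw 84.1 tilt 0.08 F [ 0.1 -0.3 -0.1] w 1.001 q7 1.13
turn about tool z (deg): 0.1  shift before turn: [ 0.5 -0.9 91.3]  after turn: [ 0.5 -0.9 91.3]
```

View pics/w3.png

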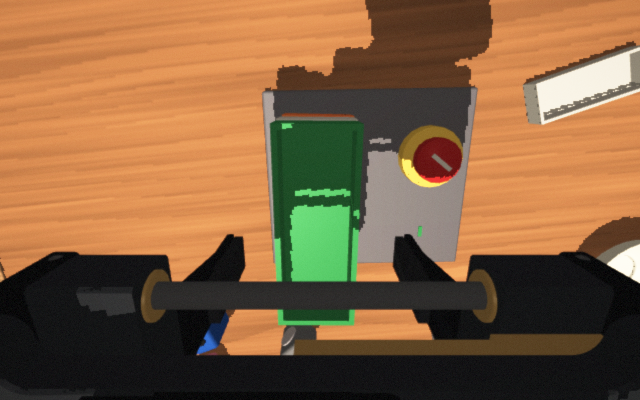

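The green tray (270–363, 121–325 px) is centred between the open fingers, and the button's white bar has turned ~50°, so it is pressed in. Descending to grip white and green together.

```bash

python3 -m inch '[[[-2,-1,10],[0,0,0]],[[-2,0,20],[0,0,0]],[[0,0,25],[0,0,0]],[[0,0,20],[0,0,0]],[[0,0,12],[0,0,0]],[[0,0,4],[0,0,0]],[[0,0,0],[0,0,0]],[[0,0,0],[0,0,0]],[[0,0,0],[0,0,0]],[[0,0,0],[0,0,0]]]' 0
python3 -m inch '[[[0,0,0],[0,0,0]],[[0,0,0],[0,0,0]],[[0,0,0],[0,0,0]],[[0,0,0],[0,0,0]],[[0,0,0],[0,0,0]],[[0,0,0],[0,0,0]],[[0,0,0],[0,0,0]],[[0,0,-1],[0,0,0]],[[0,0,-2],[0,0,0]],[[0,0,-3],[0,0,0]]]' 1 25

```

```text
time: 8.45
position: [0.4996, 0.1596, 0.0914]
tool_rot: [0.164, 3.136, 0.001]
ft_force: [-0.1, -0.1, -0.2]
grip_width: 1.002
time: 9.45
position: [0.4985, 0.1591, 0.0962]
tool_rot: [-0.164, -3.136, 0.001]
ft_force: [0.9, -0.3, -2.9]
grip_width: 0.666
```

```bash

python3 -m inch '[[[0,0,-5],[0,0,0]],[[0,0,-15],[0,0,0]],[[0,0,-15],[0,0,0]],[[-1,-10,-5],[0,0,0]],[[-2,-25,0],[0,0,0]],[[-4,-35,0],[0,0,0]],[[-4,-35,0],[0,0,0]],[[-4,-35,0],[0,0,0]],[[-4,-35,0],[0,0,0]],[[-3,-25,0],[0,0,0]]]' 1 25
python3 -m inch '[[[0,-9,0],[0,0,0]],[[0,0,10],[0,0,0]],[[0,0,20],[0,0,0]],[[0,0,25],[0,0,0]],[[0,0,25],[0,0,0]],[[0,0,18],[0,0,0]],[[0,0,9],[0,0,0]],[[0,0,4],[0,0,0]],[[0,0,0],[0,0,0]],[[0,0,0],[0,0,0]]]' 1 25
python3 -c "
from h import *
plan(500,-50,19.4,84)"

```

```text
time: 10.45
position: [0.4992, -0.0455, 0.1365]
tool_rot: [-0.169, -3.137, 0.001]
ft_force: [-0.0, 0.2, -2.3]
grip_width: 0.667
time: 11.45
position: [0.4999, -0.0505, 0.0263]
tool_rot: [0.163, 3.136, 0.001]
ft_force: [0.4, -0.3, -2.2]
grip_width: 0.668
t 11.45 pos [499.9 -50.5  26.3] yaw 84.0 tilt 0.09 F [ 0.4 -0.3 -2.2] w 0.668 q7 1.64
turn about tool z (deg): 0.0  shift before turn: [-0.1  0.5  6.9]  after turn: [-0.1  0.5  6.9]
```

```bash

python3 -m inch '[[[0,0,3],[0,0,0]],[[0,0,2],[0,0,0]],[[0,0,1],[0,0,0]],[[0,0,1],[0,0,0]],[[0,0,0.5],[0,0,0]],[[0,0,0],[0,0,0]],[[0,0,0],[0,0,0]],[[0,0,0],[0,0,0]],[[0,0,0],[0,0,0]],[[0,0,0],[0,0,0]]]' 1 25
python3 -m inch '[[[0,0,0],[0,0,0]],[[0,0,0],[0,0,0]],[[0,0,0],[0,0,0]],[[0,0,0],[0,0,0]],[[0,0,-5],[0,0,0]],[[0,0,-20],[0,0,0]],[[0,0,-40],[0,0,0]],[[0,0,-50],[0,0,0]],[[0,0,-45],[0,0,0]],[[2,15,-10],[0,0,0]]]' 0
python3 -m inch '[[[3,25,0],[0,0,0]],[[4,35,0],[0,0,0]],[[4,35,0],[0,0,0]],[[4,35,0],[0,0,0]],[[4,35,0],[0,0,0]],[[1,20,0],[0,0,0]],[[0,9,0],[0,0,0]],[[0,0,0],[0,0,0]],[[0,0,0],[0,0,0]],[[0,0,0],[0,0,0]]]' 0
python3 - <<'E'
from h import *
plan(499,159.5,61,84)
d=wrist();cv2.imwrite("pics/w4.png",d["image"][:,:,::-1])
for c in blobs(mask(d,3,13,190,60),500)[:4]:
        P=cast(d,c[:,0]+0.,.072);print(c[:,0].min(0),c[:,0].max(0),cv2.contourArea(c),rect(P))
E
```

```text
time: 12.45
position: [0.4992, -0.0508, 0.0186]
tool_rot: [0.164, 3.137, 0.0]
ft_force: [-1.8, 0.9, 4.9]
grip_width: 0.664
time: 13.45
position: [0.5018, -0.038, 0.1943]
tool_rot: [0.17, 3.127, 0.002]
ft_force: [0.7, -0.5, -0.0]
grip_width: 1.004
time: 14.45
position: [0.4993, 0.1576, 0.1882]
tool_rot: [0.168, 3.137, -0.001]
ft_force: [0.5, 0.1, -0.4]
grip_width: 1.0
t 14.45 pos [499.3 157.6 188.2] yaw 83.9 tilt 0.02 F [ 0.5  0.1 -0.4] w 1.0 q7 1.13
turn about tool z (deg): -0.1  shift before turn: [  0.5   1.9 127.2]  after turn: [  0.5   1.9 127.2]
[288 109] [357 268] 9418.0 [495.9 160.7 146.2  56.9  -7.1]
```

View pics/w4.png

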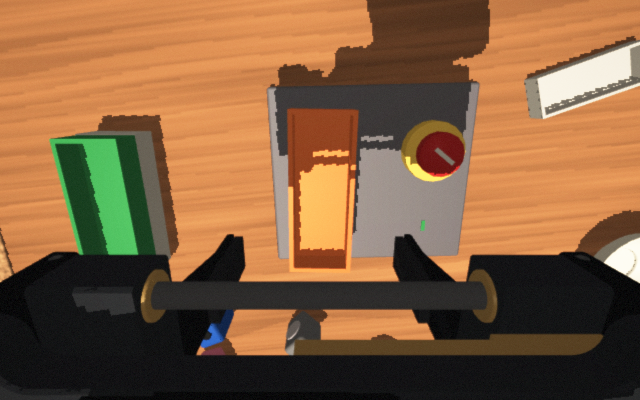

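```bash

python3 -m inch '[[[2,1,10],[0,0,0]],[[1,1,25],[0,0,0]],[[0,0,35],[0,0,0]],[[0,0,30],[0,0,0]],[[0,0,17],[0,0,0]],[[0,0,8],[0,0,0]],[[0,0,2],[0,0,0]],[[0,0,0],[0,0,0]],[[0,0,0],[0,0,0]],[[0,0,0],[0,0,0]]]' 0
python3 -m inch '[[[0,0,0],[0,0,0]],[[0,0,0],[0,0,0]],[[0,0,0],[0,0,0]],[[0,0,0],[0,0,0]],[[0,0,0],[0,0,0]],[[0,0,0],[0,0,0]],[[0,0,-2],[0,0,0]],[[0,0,-5],[0,0,0]],[[0,0,-12],[0,0,0]],[[0,0,-20],[0,0,0]]]' 1 25
python3 -m inch '[[[0,0,-25],[0,0,0]],[[0,-5,-20],[0,0,0]],[[0,-15,-5],[0,0,0]],[[-2,-30,0],[0,0,0]],[[-4,-40,0],[0,0,0]],[[-5,-45,0],[0,0,0]],[[-5,-45,0],[0,0,0]],[[-5,-45,0],[0,0,0]],[[-5,-45,0],[0,0,0]],[[-5,-45,0],[0,0,0]]]' 1 25
python3 -c "
from h import *
plan(495,-272,60,83.5)"

```

```text
time: 15.5
position: [0.497, 0.162, 0.0621]
tool_rot: [0.164, 3.136, 0.002]
ft_force: [-0.3, -0.6, 0.4]
grip_width: 1.0
time: 16.5
position: [0.4954, 0.1614, 0.1001]
tool_rot: [-0.164, -3.135, 0.002]
ft_force: [-0.0, -0.6, -0.5]
grip_width: 0.668
time: 17.5
position: [0.4929, -0.1574, 0.1499]
tool_rot: [-0.165, -3.137, -0.001]
ft_force: [0.9, 1.2, -0.9]
grip_width: 0.665
t 17.5 pos [ 492.9 -157.4  149.9] yaw 84.0 tilt 0.03 F [ 0.9  1.2 -0.9] w 0.665 q7 1.79
turn about tool z (deg): 0.5  shift before turn: [ -14.1 -113.8   89.9]  after turn: [ -15.  -113.7   89.9]
```

```bash

python3 -m inch '[[[-5,-40,0],[0,0,0.5]],[[-4,-35,0],[0,0,0]],[[-3,-24,5],[0,0,0]],[[-2,-12,15],[0,0,0]],[[0,-3,25],[0,0,0]],[[0,0,30],[0,0,0]],[[0,0,25],[0,0,0]],[[0,0,14],[0,0,0]],[[0,0,6],[0,0,0]],[[0,0,0],[0,0,0]]]' 1 25
python3 -c "
from h import *
plan(495,-272,23,83.5)"

```

```text
time: 18.5
position: [0.4951, -0.2699, 0.0298]
tool_rot: [-0.178, -3.136, -0.0]
ft_force: [-0.0, -1.1, -0.9]
grip_width: 0.667
t 18.5 pos [ 495.1 -269.9   29.8] yaw 83.5 tilt 0.05 F [-0.  -1.1 -0.9] w 0.667 q7 2.14
turn about tool z (deg): -0.0  shift before turn: [-0.1 -2.1  6.8]  after turn: [-0.1 -2.1  6.8]
```

Place, release, rise and return above the white/green pair; then look from the top camera to check the placing.

```bash

python3 -m inch '[[[0,-2,3],[0,0,0]],[[0,0,2],[0,0,0]],[[0,0,1],[0,0,0]],[[0,0,1],[0,0,0]],[[0,0,0.5],[0,0,0]],[[0,0,0],[0,0,0]],[[0,0,0],[0,0,0]],[[0,0,0],[0,0,0]],[[0,0,0],[0,0,0]],[[0,0,0],[0,0,0]]]' 1 25
python3 -m inch '[[[0,0,0],[0,0,0]],[[0,0,0],[0,0,0]],[[0,0,0],[0,0,0]],[[0,0,0],[0,0,0]],[[0,0,-5],[0,0,0]],[[0,0,-20],[0,0,0]],[[0,0,-40],[0,0,0]],[[0,0,-40],[0,0,0]],[[0,0,-30],[0,0,0]],[[0,10,-10],[0,0,0]]]' 0
python3 -m inch '[[[2,25,0],[0,0,0]],[[3,35,0],[0,0,0]],[[4,35,0],[0,0,0]],[[4,35,0],[0,0,0]],[[4,35,0],[0,0,0]],[[3,25,0],[0,0,0]],[[1,13,0],[0,0,0]],[[0,7,0],[0,0,0]],[[0,0,0],[0,0,0]],[[0,0,0],[0,0,0]]]' 0
python3 - <<'E'
from h import *
plan(499,-50.7,18.8,84)
d=optics.get_image("top")
for n,h0,h1,s,v,z in[("orange",3,13,200,60,.033),("green",50,75,100,40,.06),("blue",100,128,100,20,.05)]:
    for c in blobs(mask(d,h0,h1,s,v),30)[:5]:
        print(n,c[:,0].mean(0).round(1),cv2.contourArea(c),rect(cast(d,c[:,0]+0.,z)))
E
```

```text
time: 19.5
position: [0.4954, -0.2716, 0.0225]
tool_rot: [0.178, 3.137, 0.0]
ft_force: [-0.0, 0.3, -0.8]
grip_width: 0.661
time: 20.5
position: [0.4978, -0.2642, 0.1716]
tool_rot: [0.182, 3.13, -0.004]
ft_force: [-0.2, 0.5, -0.0]
grip_width: 1.001
time: 21.5
position: [0.4993, -0.0522, 0.1674]
tool_rot: [-0.181, -3.136, 0.001]
ft_force: [0.5, -0.8, -0.4]
grip_width: 1.001
t 21.5 pos [499.3 -52.2 167.4] yaw 83.4 tilt 0.04 F [ 0.5 -0.8 -0.4] w 1.001 q7 1.53
turn about tool z (deg): -0.6  shift before turn: [  0.5   1.5 148.6]  after turn: [  0.4   1.5 148.6]
orange [633.8 378.1] 75.0 [ -59.6 -961.1   48.6   26.5   68.6]
orange [247. 208.] 31.5 [474.9 277.6  36.   32.7 -89.7]
green [269.7 124.1] 56.5 [747.2 203.2  29.3  26.4 -89.3]
blue [104.5 214.1] 3491.5 [452.8 731.7 226.  207.8 -87.6]
blue [456. 193.] 64.0 [ 526.3 -402.    29.4   27.2   33.1]
blue [376.6 153.9] 64.0 [ 653.1 -145.7   29.3   27.9   27. ]
blue [327.2 154.9] 58.0 [648.6  14.6  31.6  25.6  11.5]
```

```bash

python3 -m inch '[[[0,1,10],[0,0,-0.6]],[[0,0.5,25],[0,0,0]],[[0,0,35],[0,0,0]],[[0,0,35],[0,0,0]],[[0,0,25],[0,0,0]],[[0,0,12],[0,0,0]],[[0,0,6],[0,0,0]],[[0,0,0],[0,0,0]],[[0,0,0],[0,0,0]],[[0,0,0],[0,0,0]]]' 0
python3 -m inch '[[[0,0,0],[0,0,0]],[[0,0,0],[0,0,0]],[[0,0,0],[0,0,0]],[[0,0,0],[0,0,0]],[[0,0,0],[0,0,0]],[[0,0,0],[0,0,0]],[[0,0,-2],[0,0,0]],[[0,0,-5],[0,0,0]],[[0,0,-12],[0,0,0]],[[0,0,-20],[0,0,0]]]' 1 25
python3 -m inch '[[[0,0,-25],[0,0,0]],[[0,5,-15],[0,0,0]],[[1,15,-5],[0,0,0]],[[3,30,0],[0,0,0]],[[4,35,0],[0,0,0]],[[4,35,0],[0,0,0]],[[4,35,0],[0,0,0]],[[4,30,0],[0,0,0]],[[2,18,0],[0,0,0]],[[0,5,0],[0,0,0]]]' 1 25
python3 -c "
from h import *
plan(499,160.5,61,84)"

```

```text
time: 22.55
position: [0.5007, -0.0492, 0.0208]
tool_rot: [0.161, 3.135, 0.001]
ft_force: [0.1, 0.3, 1.1]
grip_width: 0.999
time: 23.55
position: [0.4983, -0.0491, 0.0585]
tool_rot: [-0.161, -3.135, 0.001]
ft_force: [0.3, 1.2, -2.2]
grip_width: 0.664
time: 24.55
position: [0.4986, 0.1629, 0.1043]
tool_rot: [0.155, 3.137, 0.002]
ft_force: [0.2, -0.5, -3.1]
grip_width: 0.665
t 24.55 pos [498.6 162.9 104.3] yaw 84.4 tilt 0.07 F [ 0.2 -0.5 -3.1] w 0.665 q7 1.17
turn about tool z (deg): 0.4  shift before turn: [-0.6 -2.4 43.3]  after turn: [-0.6 -2.4 43.3]
```

```bash

python3 -m inch '[[[0,-1,5],[0,0,0.4]],[[-0.5,-1.5,12],[0,0,0]],[[0,0,12],[0,0,0]],[[0,0,6],[0,0,0]],[[0,0,2],[0,0,0]],[[0,0,0],[0,0,0]],[[0,0,0],[0,0,0]],[[0,0,0],[0,0,0]],[[0,0,0],[0,0,0]],[[0,0,0],[0,0,0]]]' 1 25
python3 -c "
from h import *
plan(499,160.5,62,84)"

```

```text
time: 25.55
position: [0.4994, 0.1576, 0.0669]
tool_rot: [0.172, 3.136, 0.001]
ft_force: [-1.0, 0.2, -2.5]
grip_width: 0.667
t 25.55 pos [499.4 157.6  66.9] yaw 83.7 tilt 0.04 F [-1.   0.2 -2.5] w 0.667 q7 1.18
turn about tool z (deg): -0.3  shift before turn: [0.7 2.9 4.9]  after turn: [0.7 2.9 4.9]
```

```bash

python3 -m inch '[[[0,2,1.5],[0,0,0]],[[0,0,1.5],[0,0,0]],[[0,0,1],[0,0,0]],[[0,0,1],[0,0,0]],[[0,0,0.5],[0,0,0]],[[0,0,0.5],[0,0,0]],[[0,0,0],[0,0,0]],[[0,0,0],[0,0,0]],[[0,0,0],[0,0,0]],[[0,0,0],[0,0,0]]]' 1 25
python3 -m inch '[[[0,0,0],[0,0,0]],[[0,0,0],[0,0,0]],[[0,0,0],[0,0,0]],[[0,0,0],[0,0,0]],[[0,0,-5],[0,0,0]],[[0,0,-20],[0,0,0]],[[0,0,-40],[0,0,0]],[[0,0,-40],[0,0,0]],[[0,0,-30],[0,0,0]],[[0,-10,-10],[0,0,0]]]' 0
python3 - <<'E'
from h import *
plan(648,15,200,90)
d=optics.get_image("scene");cv2.imwrite("pics/s3.png",d["image"][50:,100:600,::-1])
E
```

```text
time: 26.55
position: [0.4994, 0.1594, 0.0617]
tool_rot: [-0.172, -3.136, -0.0]
ft_force: [-4.3, -0.4, 7.2]
grip_width: 0.667
time: 27.55
position: [0.5001, 0.1511, 0.2095]
tool_rot: [0.169, 3.131, 0.006]
ft_force: [0.4, 0.6, -0.4]
grip_width: 1.003
t 27.55 pos [500.1 151.1 209.5] yaw 83.8 tilt 0.39 F [ 0.4  0.6 -0.4] w 1.003 q7 1.14
turn about tool z (deg): -6.2  shift before turn: [-161.6 -119.5    9.9]  after turn: [-147.9 -136.2    9.8]
```

View pics/s3.png

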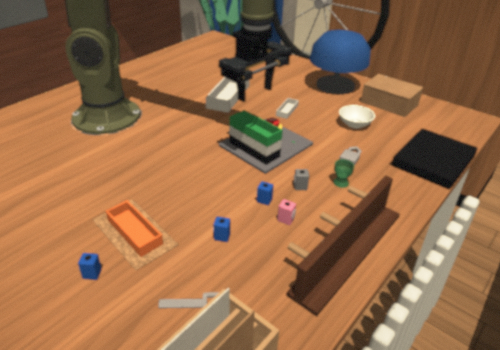

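Scene view (crop): orange tray on mat at (135,228), green/white/black stack on dock at (257,140). The light candidates are three blues at (265,193), (222,229) and (89,266), grey (302,179) and pink (287,211). Only the blue ones are meant. Next, the first blue up close.

```bash

python3 -m inch '[[[0,0,0],[0,0,-6]],[[-20,-20,0],[0,0,0]],[[-25,-25,5],[0,0,0]],[[-25,-25,5],[0,0,0]],[[-25,-25,5],[0,0,0]],[[-25,-22,10],[0,0,0]],[[-18,-14,5],[0,0,0]],[[-10,-5,0],[0,0,0]],[[0,0,0],[0,0,0]],[[0,0,0],[0,0,0]]]' 0
cat > light.py <<'E'
from h import *
import sys
d=wrist();cv2.imwrite(sys.argv[1],d["image"][60:300,160:560,::-1]) 
plan(648,15,44,90)
h,w=d["image"].shape[:2]
for c in blobs(mask(d,98,128,100,20),150)[:4]:
    uv=c[:,0]
    print(uv.min(0),uv.max(0),cv2.contourArea(c),"z=.05",rect(cast(d,uv+0.,.05)),"z=0",rect(cast(d,uv+0.,0)))
    q=cv2.cvtColor(d["image"],cv2.COLOR_RGB2HSV)
    m=np.zeros((h,w),np.uint8);cv2.drawContours(m,[c],-1,255,-1)
    v=q[...,2][m>0];print("V pct",np.percentile(v,[5,25,50,75,95]))
E
python3 light.py pics/w5.png
```

```text
time: 28.6
position: [0.6449, 0.0137, 0.1751]
tool_rot: [-0.007, -3.14, -0.001]
ft_force: [-0.7, -0.2, -0.1]
grip_width: 1.004
t 28.65 pos [644.9  14.1 175.5] yaw 89.8 tilt 0.07 F [-0.4  0.5 -0.3] w 1.004 q7 1.64
turn about tool z (deg): -0.2  shift before turn: [ -3.2   0.8 131.5]  after turn: [ -3.2   0.8 131.5]
[124 176] [186 226] 1742.5 z=.05 [ 649.3 -134.7   52.2   32.2  -60.7] z=0 [ 665.5 -162.3   61.9   38.2  -60.7]
V pct [ 42.55  74.    91.   210.   218.  ]
[300 172] [337 220] 1111.0 z=.05 [645.6  14.1  41.8  30.1  16.7] z=0 [661.1  14.1  49.5  35.7  16.7]
V pct [ 40. 113. 203. 219. 227.]
```

View pics/w5.png

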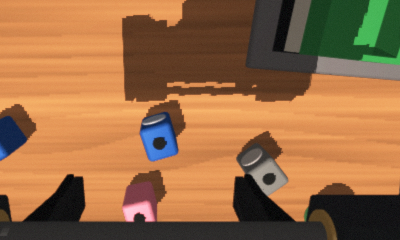

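```bash
cat >> light.py <<'E'
print("--- bright top faces")
q=cv2.cvtColor(d["image"],cv2.COLOR_RGB2HSV)
for vt in (150,185):
  for c in blobs(cv2.inRange(q,(98,80,vt),(128,255,255)),150)[:4]:
    print(vt,c[:,0].mean(0).round(),rect(cast(d,c[:,0]+0.,.05)))
E
python3 light.py pics/w6.png | sed -n '/---/,$p'
```

```text
--- bright top faces
150 [318. 202.] [650.9  14.1  31.5  27.6  16.5]
150 [144. 207.] [ 655.6 -146.    31.7   26.8   29.3]
185 [317. 202.] [651.5  14.   30.3  25.8  16.5]
185 [144. 207.] [ 655.9 -146.5   30.    24.8   30.1]
```

```bash

python3 -m inch '[[[0,0,0],[0,0,-8.4]],[[-2,-1,10],[0,0,-8.3]],[[-3,0,25],[0,0,0]],[[0,0,30],[0,0,0]],[[0,0,30],[0,0,0]],[[0,0,20],[0,0,0]],[[0,0,11],[0,0,0]],[[0,0,5],[0,0,0]],[[0,0,0],[0,0,0]],[[0,0,0],[0,0,0]]]' 0
python3 -m inch '[[[0,0,0],[0,0,0]],[[0,0,0],[0,0,0]],[[0,0,0],[0,0,0]],[[0,0,0],[0,0,0]],[[0,0,0],[0,0,0]],[[0,0,0],[0,0,0]],[[0,0,-5],[0,0,0]],[[0,0,-15],[0,0,0]],[[0,0,-25],[0,0,0]],[[0,0,-25],[0,0,0]]]' 1 15
python3 -c "
from h import *
plan(539,-277,120,83.5)"

```

```text
time: 29.7
position: [0.6515, 0.0131, 0.046]
tool_rot: [-0.449, 3.107, 0.0]
ft_force: [0.4, 0.1, 1.2]
grip_width: 1.001
time: 30.7
position: [0.6506, 0.0128, 0.1162]
tool_rot: [0.448, -3.109, 0.0]
ft_force: [0.3, 0.3, -0.7]
grip_width: 0.332
t 30.7 pos [650.6  12.8 116.2] yaw 106.4 tilt 0.01 F [ 0.3  0.3 -0.7] w 0.332 q7 1.93
turn about tool z (deg): 22.9  shift before turn: [ 188.9 -246.4   -3.8]  after turn: [  78.  -300.5   -3.8]
```

```bash

python3 -m inch '[[[0,0,-4],[0,0,7.7]],[[0,0,0],[0,0,7.7]],[[4,-15,0],[0,0,7.5]],[[8,-30,0],[0,0,0]],[[11,-42,0],[0,0,0]],[[12,-46,0],[0,0,0]],[[12,-46,0],[0,0,0]],[[12,-46,0],[0,0,0]],[[11,-42,0],[0,0,0]],[[8,-33,0],[0,0,0]]]' 1 15
python3 -m inch '[[[0,0,0],[0,0,0]],[[0,0,0],[0,0,0]],[[0,0,0],[0,0,0]],[[0,0,0],[0,0,0]],[[0,0,0],[0,0,0]],[[0,0,0],[0,0,0]],[[0,0,0],[0,0,0]],[[0,0,0],[0,0,0]],[[0,0,0],[0,0,0]],[[0,0,0],[0,0,0]]]' 1 15
python3 - <<'E'
from h import *
plan(539,-277,53,83.5)
d=optics.get_image("scene")
for c in blobs(mask(d,3,12,200,60),200)[:3]: print("orange scene",c[:,0].mean(0),cv2.contourArea(c),rect(cast(d,c[:,0]+0.,.033)))
d=wrist();cv2.imwrite("pics/w7.png",d["image"][:,:,::-1])
for c in blobs(mask(d,3,12,200,60),300)[:3]: print("orange",c[:,0].min(0),c[:,0].max(0),cv2.contourArea(c),rect(cast(d,c[:,0]+0.,.033)))
E
```

```text
time: 31.7
position: [0.5397, -0.2804, 0.1202]
tool_rot: [0.182, 3.135, -0.002]
ft_force: [0.2, 0.1, -1.2]
grip_width: 0.327
time: 32.7
position: [0.5412, -0.2771, 0.1186]
tool_rot: [0.178, 3.137, 0.0]
ft_force: [0.0, 0.4, -1.0]
grip_width: 0.334
t 32.7 pos [ 541.2 -277.1  118.6] yaw 83.5 tilt 0.0 F [ 0.   0.4 -1. ] w 0.334 q7 2.07
turn about tool z (deg): 0.0  shift before turn: [ 2.2 -0.2 65.6]  after turn: [ 2.2 -0.2 65.6]
orange [282 120] [356 235] 1881.0 [ 517.  -273.3   88.8   56.9   -4.4]
```

View pics/w7.png

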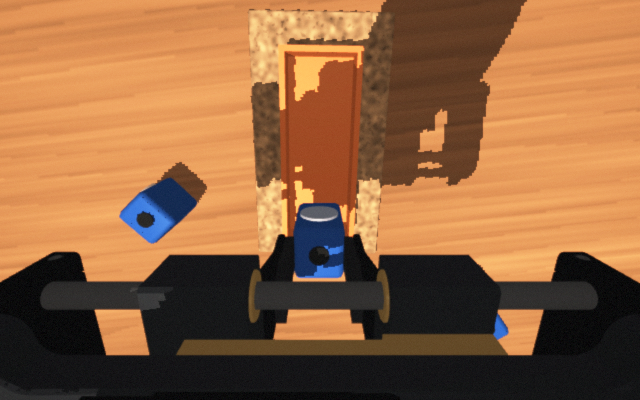

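```bash
python3 - <<'E'
from h import *
d=wrist()
print(cast(d,[[279,46],[363,46],[282,190],[358,190]],.033).round(4))
plan(539,-275,53,83.5)
E
```

```text
[[ 0.4206 -0.2895  0.033 ]
 [ 0.427  -0.2332  0.033 ]
 [ 0.521  -0.3026  0.033 ]
 [ 0.5277 -0.2441  0.033 ]]
t 32.85 pos [ 541.2 -277.1  118.6] yaw 83.5 tilt 0.0 F [-0.1  1.3 -0.2] w 0.334 q7 2.07
turn about tool z (deg): 0.0  shift before turn: [ 2.4  1.8 65.6]  after turn: [ 2.4  1.8 65.6]
```

```bash

python3 -m inch '[[[0,1,8],[0,0,0]],[[0,1,15],[0,0,0]],[[0,0,18],[0,0,0]],[[0,0,13],[0,0,0]],[[0,0,6],[0,0,0]],[[0,0,3],[0,0,0]],[[0,0,2],[0,0,0]],[[0,0,1],[0,0,0]],[[0,0,0],[0,0,0]],[[0,0,0],[0,0,0]]]' 1 15
python3 -m inch '[[[0,0,0],[0,0,0]],[[0,0,0],[0,0,0]],[[0,0,0],[0,0,0]],[[0,0,0],[0,0,0]],[[0,0,-5],[0,0,0]],[[0,0,-15],[0,0,0]],[[0,0,-30],[0,0,0]],[[0,0,-35],[0,0,0]],[[0,0,-30],[0,0,0]],[[0,0,-10],[0,0,0]]]' 0
python3 -c "
from h import *
plan(656,-146,175,120)"

```

```text
time: 33.85
position: [0.5444, -0.2748, 0.0559]
tool_rot: [0.176, 3.131, 0.001]
ft_force: [-2.0, 4.3, 21.1]
grip_width: 0.342
time: 34.85
position: [0.5432, -0.2764, 0.1825]
tool_rot: [0.178, 3.13, -0.003]
ft_force: [0.7, 0.2, 1.0]
grip_width: 0.987
t 34.85 pos [ 543.2 -276.4  182.5] yaw 83.5 tilt 0.41 F [0.7 0.2 1. ] w 0.987 q7 2.04
turn about tool z (deg): -36.5  shift before turn: [-97.3 142.4   8. ]  after turn: [-162.9   56.5    8.5]
```

```bash
python3 light.py pics/w8.png
python3 - <<'E'
from h import *
d=wrist();cv2.imwrite("pics/w9.png",d["image"][:,:,::-1])
E
```

```text
t 34.9 pos [ 543.2 -276.3  182.3] yaw 83.5 tilt 0.4 F [ 1.4 -0.7  1. ] w 0.998 q7 2.04
turn about tool z (deg): -6.5  shift before turn: [-70.2 301.4 138.4]  after turn: [-103.8  291.4  138.7]
[160 161] [217 210] 1587.5 z=.05 [ 521.5 -394.9   46.6   33.1  -54.8] z=0 [ 532.8 -418.1   55.1   39.1  -54.8]
V pct [ 38.   69.  124.5 201.  210. ]
[306 167] [336 210] 1063.0 z=.05 [ 539.8 -273.1   41.7   28.5   -6.5] z=0 [ 554.4 -274.3   49.2   33.7   -6.5]
V pct [ 37. 130. 195. 208. 215.]
[425 245] [467 281] 420.0 z=.05 [ 633.9 -153.1   53.2   18.8   40.7] z=0 [ 665.5 -132.6   62.8   22.2   40.7]
V pct [ 60.  69.  76. 169. 193.]
--- bright top faces
150 [320. 194.] [ 545.4 -274.2   30.4   27.6   -6.5]
150 [180. 191.] [ 527.  -403.5   31.    26.3   36.1]
185 [320. 195.] [ 545.9 -274.3   29.6   25.3   -7.2]
185 [181. 192.] [ 527.5 -403.6   29.1   24.2   35.4]
```

View pics/w9.png

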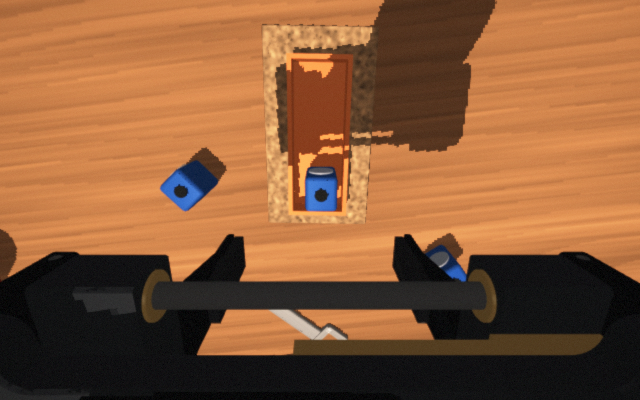

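```bash

python3 -m inch '[[[0,0,0],[0,0,8]],[[0,0,0],[0,0,8]],[[0,0,0],[0,0,8]],[[0,0,0],[0,0,8]],[[0,0,0],[0,0,8]],[[0,0,0],[0,0,7.8]],[[0,0,0],[0,0,0]],[[0,0,0],[0,0,0]],[[0,0,0],[0,0,0]],[[0,0,0],[0,0,0]]]' 0
python3 -c "
from h import *
plan(526.5,-403.5,46,35.7)"
```

```text
time: 35.95
position: [0.5412, -0.275, 0.1773]
tool_rot: [-1.431, -2.796, -0.0]
ft_force: [-1.4, 0.8, -1.1]
grip_width: 0.998
t 35.95 pos [ 541.2 -275.   177.3] yaw 35.8 tilt 0.02 F [-1.4  0.8 -1.1] w 0.998 q7 1.24
turn about tool z (deg): 0.1  shift before turn: [-95.7 -87.1 131.3]  after turn: [-95.8 -86.9 131.3]
```

```bash

python3 -m inch '[[[-15,-13,0],[0,0,0]],[[-25,-23,0],[0,0,0]],[[-25,-23,0],[0,0,0]],[[-20,-18,5],[0,0,0]],[[-11,-10,10],[0,0,0]],[[0,0,15],[0,0,0]],[[0,0,0],[0,0,0]],[[0,0,0],[0,0,0]],[[0,0,0],[0,0,0]],[[0,0,0],[0,0,0]]]' 0
python3 light.py pics/w10.png | grep 150
python3 -c "
from h import *
plan(526.5,-403.5,46,35.7)"
```

```text
time: 36.95
position: [0.5277, -0.4029, 0.1482]
tool_rot: [1.43, 2.796, 0.001]
ft_force: [-0.1, -0.1, -0.1]
grip_width: 0.997
150 [442.  83.] [ 545.5 -272.9   31.9   28.5   -6.2]
150 [316. 206.] [ 527.1 -403.8   31.2   25.5   35.8]
t 37.0 pos [ 527.6 -403.1  148.2] yaw 35.8 tilt 0.07 F [-0.6 -0.1  0.5] w 0.999 q7 1.49
turn about tool z (deg): 0.1  shift before turn: [  0.4  -1.2 102.2]  after turn: [  0.4  -1.2 102.2]
```

```bash

python3 -m inch '[[[0,-1,10],[0,0,0]],[[0,0,22],[0,0,0]],[[0,0,27],[0,0,0]],[[0,0,22],[0,0,0]],[[0,0,13],[0,0,0]],[[0,0,6],[0,0,0]],[[0,0,2],[0,0,0]],[[0,0,0],[0,0,0]],[[0,0,0],[0,0,0]],[[0,0,0],[0,0,0]]]' 0
python3 -m inch '[[[0,0,0],[0,0,0]],[[0,0,0],[0,0,0]],[[0,0,0],[0,0,0]],[[0,0,0],[0,0,0]],[[0,0,0],[0,0,0]],[[0,0,0],[0,0,0]],[[0,0,-5],[0,0,0]],[[0,0,-15],[0,0,0]],[[0,0,-28],[0,0,0]],[[0,0,-28],[0,0,0]]]' 1 15
python3 -m inch '[[[0,0,0],[0,0,-8]],[[0,0,0],[0,0,-8]],[[0,0,0],[0,0,-8]],[[0,0,0],[0,0,-8]],[[0,0,0],[0,0,-8]],[[0,0,0],[0,0,-7.8]],[[0,0,0],[0,0,0]],[[0,0,0],[0,0,0]],[[0,0,0],[0,0,0]],[[0,0,0],[0,0,0]]]' 1 15
python3 -c "
from h import *
plan(494,-269.5,56,83.5)"
```

```text
time: 38.0
position: [0.5265, -0.4047, 0.0465]
tool_rot: [1.432, 2.794, 0.0]
ft_force: [-0.7, -0.2, 0.4]
grip_width: 1.003
time: 39.0
position: [0.5257, -0.4044, 0.1231]
tool_rot: [-1.433, -2.795, 0.0]
ft_force: [0.5, -0.2, 0.1]
grip_width: 0.391
time: 40.0
position: [0.5261, -0.4043, 0.1217]
tool_rot: [0.18, 3.136, -0.0]
ft_force: [0.2, -0.0, -0.5]
grip_width: 0.393
t 40.0 pos [ 526.1 -404.3  121.7] yaw 83.4 tilt 0.01 F [ 0.2 -0.  -0.5] w 0.393 q7 2.27
turn about tool z (deg): -0.1  shift before turn: [ 47.3 130.3  65.7]  after turn: [ 47.1 130.3  65.7]
```

```bash

python3 -m inch '[[[5,13,0],[0,0,0]],[[10,28,0],[0,0,0]],[[12,34,0],[0,0,0]],[[11,30,0],[0,0,0]],[[6,17,0],[0,0,0]],[[3,8,10],[0,0,0]],[[0,0,18],[0,0,0]],[[0,0,17],[0,0,0]],[[0,0,10],[0,0,0]],[[0,0,0],[0,0,0]]]' 1 15
python3 -c "
from h import *
plan(494,-269.5,54,83.5)"
```

```text
time: 41.0
position: [0.4935, -0.27, 0.0653]
tool_rot: [-0.179, -3.135, -0.0]
ft_force: [0.5, -0.3, -0.1]
grip_width: 0.391
t 41.0 pos [ 493.5 -270.    65.3] yaw 83.5 tilt 0.11 F [ 0.5 -0.3 -0.1] w 0.391 q7 2.08
turn about tool z (deg): -0.0  shift before turn: [-0.5  0.5 11.3]  after turn: [-0.5  0.5 11.3]
```

```bash

python3 -m inch '[[[0,0,4],[0,0,0]],[[0,0,4],[0,0,0]],[[0,0,2],[0,0,0]],[[0,0,1],[0,0,0]],[[0,0,0],[0,0,0]],[[0,0,0],[0,0,0]],[[0,0,0],[0,0,0]],[[0,0,0],[0,0,0]],[[0,0,0],[0,0,0]],[[0,0,0],[0,0,0]]]' 1 15
python3 -m inch '[[[0,0,0],[0,0,0]],[[0,0,0],[0,0,0]],[[0,0,0],[0,0,0]],[[0,0,0],[0,0,0]],[[0,0,-5],[0,0,0]],[[0,0,-15],[0,0,0]],[[0,0,-25],[0,0,0]],[[0,0,-30],[0,0,0]],[[0,0,-20],[0,0,0]],[[0,0,0],[0,0,0]]]' 0
python3 light.py pics/w11.png | grep 150
python3 -c "
from h import *
plan(655,-146,150,29.5)"
```

```text
time: 42.0
position: [0.4964, -0.2711, 0.0597]
tool_rot: [0.178, 3.131, -0.0]
ft_force: [-4.1, 4.2, 20.3]
grip_width: 0.391
time: 43.0
position: [0.4961, -0.2712, 0.1549]
tool_rot: [0.178, 3.129, -0.003]
ft_force: [0.6, -0.1, 0.4]
grip_width: 0.995
150 [319. 205.] [ 498.9 -270.5   32.7   27.1   83.5]
150 [321. 254.] [ 546.  -274.4   31.6   27.6   -5.5]
t 43.05 pos [ 495.2 -270.5  152.9] yaw 83.5 tilt 0.25 F [-0.3  0.1  0.2] w 0.998 q7 2.02
turn about tool z (deg): 54.0  shift before turn: [-144.7  141.8    3.4]  after turn: [ 29.7 200.4   2.6]
```

```bash

python3 -m inch '[[[3,20,-10],[0,0,8]],[[3,20,0],[0,0,8]],[[3,20,0],[0,0,8]],[[3,20,0],[0,0,8]],[[0,20,0],[0,0,8]],[[0,20,0],[0,0,8]],[[0,0,0],[0,0,6]],[[0,0,0],[0,0,0]],[[0,0,0],[0,0,0]],[[0,0,0],[0,0,0]]]' 0
python3 -c "
from h import *
plan(655,-146,150,29.5)
d=optics.get_image('scene');cv2.imwrite('pics/s4.png',cv2.resize(d['image'][230:340,150:300,::-1],None,fx=5,fy=5,interpolation=2))"
```

```text
time: 44.05
position: [0.5342, -0.1623, 0.1602]
tool_rot: [-1.581, -2.714, 0.0]
ft_force: [0.5, -0.5, -0.6]
grip_width: 1.003
t 44.05 pos [ 534.2 -162.3  160.2] yaw 29.6 tilt 0.04 F [ 0.5 -0.5 -0.6] w 1.003 q7 0.87
turn about tool z (deg): 0.1  shift before turn: [-45.4 113.2  10.1]  after turn: [-45.3 113.2  10.1]
```

View pics/s4.png

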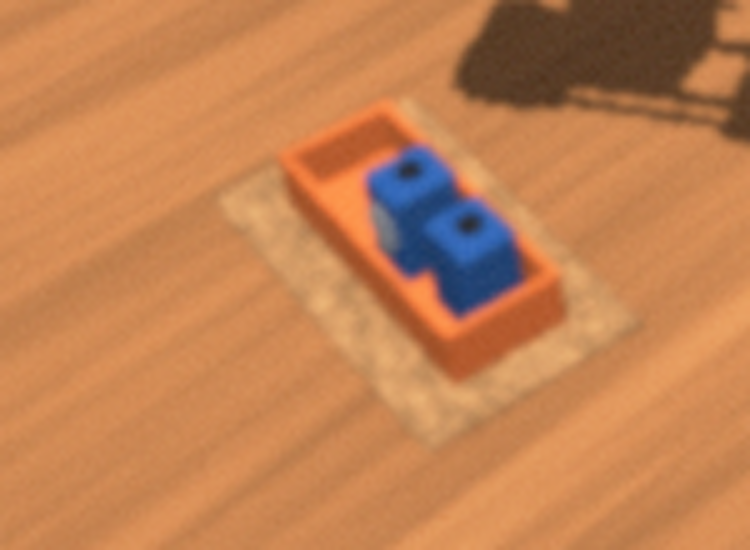

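Both lights stand upright in the tray (pixels (410,210) and (470,255)), with the near end still free. Now the last light.

```bash

python3 -m inch '[[[-6,16,0],[0,0,0]],[[-10,25,0],[0,0,0]],[[-10,25,0],[0,0,0]],[[-10,25,0],[0,0,0]],[[-6,15,5],[0,0,0]],[[-3,7,5],[0,0,0]],[[0,0,0],[0,0,0]],[[0,0,0],[0,0,0]],[[0,0,0],[0,0,0]],[[0,0,0],[0,0,0]]]' 0
python3 light.py pics/w12.png | grep 150
python3 -c "
from h import *
plan(655,-146,46,29.5)"
```

```text
time: 45.1
position: [0.6548, -0.1457, 0.1512]
tool_rot: [1.583, 2.713, 0.001]
ft_force: [-0.1, -0.1, -0.1]
grip_width: 0.999
150 [318. 207.] [ 656.1 -146.8   31.5   26.7   29.4]
150 [ 86. 240.] [ 495.9 -274.    32.2   28.6   83.5]
t 45.15 pos [ 654.9 -145.5  151.1] yaw 29.5 tilt 0.04 F [ 0.1 -0.8 -0.4] w 0.997 q7 0.88
turn about tool z (deg): -0.0  shift before turn: [ -0.5  -0.2 105.1]  after turn: [ -0.5  -0.2 105.1]
```

```bash

python3 -m inch '[[[-1,0,10],[0,0,0]],[[0,0,23],[0,0,0]],[[0,0,28],[0,0,0]],[[0,0,23],[0,0,0]],[[0,0,13],[0,0,0]],[[0,0,6],[0,0,0]],[[0,0,2],[0,0,0]],[[0,0,0],[0,0,0]],[[0,0,0],[0,0,0]],[[0,0,0],[0,0,0]]]' 0
python3 -m inch '[[[0,0,0],[0,0,0]],[[0,0,0],[0,0,0]],[[0,0,0],[0,0,0]],[[0,0,0],[0,0,0]],[[0,0,0],[0,0,0]],[[0,0,0],[0,0,0]],[[0,0,-5],[0,0,0]],[[0,0,-15],[0,0,0]],[[0,0,-30],[0,0,0]],[[0,0,-32],[0,0,0]]]' 1 20
python3 -m inch '[[[0,0,0],[0,0,-8]],[[0,0,0],[0,0,-8]],[[0,0,0],[0,0,-8]],[[0,0,0],[0,0,-8]],[[0,0,0],[0,0,-8]],[[0,0,0],[0,0,-8]],[[0,0,0],[0,0,-6]],[[0,0,0],[0,0,0]],[[0,0,0],[0,0,0]],[[0,0,0],[0,0,0]]]' 1 20
python3 -c "
from h import *
plan(453.5,-265,65,83.5)"
```

```text
time: 46.15
position: [0.6565, -0.1463, 0.0467]
tool_rot: [1.581, 2.713, 0.001]
ft_force: [-0.6, 0.5, 0.6]
grip_width: 0.998
time: 47.15
position: [0.6553, -0.1461, 0.1288]
tool_rot: [-1.582, -2.713, 0.001]
ft_force: [0.7, -0.3, 1.1]
grip_width: 0.388
time: 48.15
position: [0.6558, -0.1462, 0.128]
tool_rot: [0.181, 3.136, -0.0]
ft_force: [0.0, 0.4, -1.6]
grip_width: 0.388
t 48.15 pos [ 655.8 -146.2  128. ] yaw 83.4 tilt 0.02 F [ 0.   0.4 -1.6] w 0.388 q7 1.77
turn about tool z (deg): -0.1  shift before turn: [ 187.4 -141.2   62.9]  after turn: [ 187.6 -140.9   62.9]
```

```bash

python3 -m inch '[[[15,-11,0],[0,0,0]],[[27,-20,0],[0,0,0]],[[32,-24,0],[0,0,0]],[[32,-24,0],[0,0,0]],[[32,-24,0],[0,0,0]],[[27,-21,0],[0,0,0]],[[15,-12,0],[0,0,0]],[[7,-5,0],[0,0,0]],[[0,0,0],[0,0,0]],[[0,0,0],[0,0,0]]]' 1 20
python3 -c "
from h import *
plan(453.5,-265,65,83.5)"
```

```text
time: 49.15
position: [0.4557, -0.264, 0.1277]
tool_rot: [0.175, 3.136, 0.0]
ft_force: [1.1, 0.3, -0.4]
grip_width: 0.384
t 49.15 pos [ 455.7 -264.   127.7] yaw 83.6 tilt 0.07 F [ 1.1  0.3 -0.4] w 0.384 q7 2.01
turn about tool z (deg): 0.1  shift before turn: [ 2.1 -1.3 62.7]  after turn: [ 2.1 -1.3 62.7]
```

```bash

python3 -m inch '[[[2,-1,10],[0,0,0]],[[0,0,18],[0,0,0]],[[0,0,18],[0,0,0]],[[0,0,12],[0,0,0]],[[0,0,6],[0,0,0]],[[0,0,2],[0,0,0]],[[0,0,2],[0,0,0]],[[0,0,1],[0,0,0]],[[0,0,0],[0,0,0]],[[0,0,0],[0,0,0]]]' 1 20
python3 -m inch '[[[0,0,1],[0,0,0]],[[0,0,1],[0,0,0]],[[0,0,1],[0,0,0]],[[0,0,0],[0,0,0]],[[0,0,0],[0,0,0]],[[0,0,0],[0,0,0]],[[0,0,0],[0,0,0]],[[0,0,0],[0,0,0]],[[0,0,0],[0,0,0]],[[0,0,0],[0,0,0]]]' 1 20

```

```text
time: 50.15
position: [0.4538, -0.2647, 0.0623]
tool_rot: [0.176, 3.135, 0.005]
ft_force: [-7.7, 7.7, 28.0]
grip_width: 0.386
time: 51.15
position: [0.455, -0.2648, 0.06]
tool_rot: [0.175, 3.132, 0.004]
ft_force: [-6.9, 7.2, 30.0]
grip_width: 0.392
```

```bash

python3 -m inch '[[[0,0,-3],[0,0,0]],[[0,0,0],[0,0,0]],[[0,0,0],[0,0,0]],[[0,0,0],[0,0,0]],[[0,0,-5],[0,0,0]],[[0,0,-15],[0,0,0]],[[0,0,-30],[0,0,0]],[[0,0,-35],[0,0,0]],[[0,0,-20],[0,0,0]],[[-20,25,0],[0,0,8]]]' 0
python3 -m inch '[[[-12,35,0],[0,0,8]],[[-10,40,0],[0,0,8]],[[-10,40,0],[0,0,8]],[[-10,40,0],[0,0,8]],[[-10,40,0],[0,0,8]],[[-10,40,0],[0,0,8]],[[-10,40,0],[0,0,8]],[[0,30,0],[0,0,8]],[[0,0,0],[0,0,0]],[[0,0,0],[0,0,0]]]' 1
python3 - <<'E'
from h import *
plan(475.5,278,150,-6)
d=optics.get_image('scene');im=d['image'][:,:,::-1]
a=cv2.resize(im[230:340,150:300],(750,550),interpolation=2)
cv2.imwrite('pics/s5.png',np.vstack([cv2.resize(im[230:340,150:290],(560,300),interpolation=2),cv2.resize(im[125:245,310:430],(560,300),interpolation=2)]))
E
```

```text
time: 52.15
position: [0.474, -0.2483, 0.1676]
tool_rot: [0.411, 3.109, -0.004]
ft_force: [-0.3, -1.0, -0.3]
grip_width: 0.997
time: 53.15
position: [0.7235, -0.0696, 0.1625]
tool_rot: [-1.984, -2.434, 0.003]
ft_force: [0.4, -0.4, 0.5]
grip_width: 0.171
t 53.15 pos [723.5 -69.6 162.5] yaw 11.6 tilt 0.13 F [ 0.4 -0.4  0.5] w 0.171 q7 0.43
turn about tool z (deg): 17.6  shift before turn: [ 390.5 -172.8   12.6]  after turn: [ 319.8 -283.    12.9]
```

View pics/s5.png

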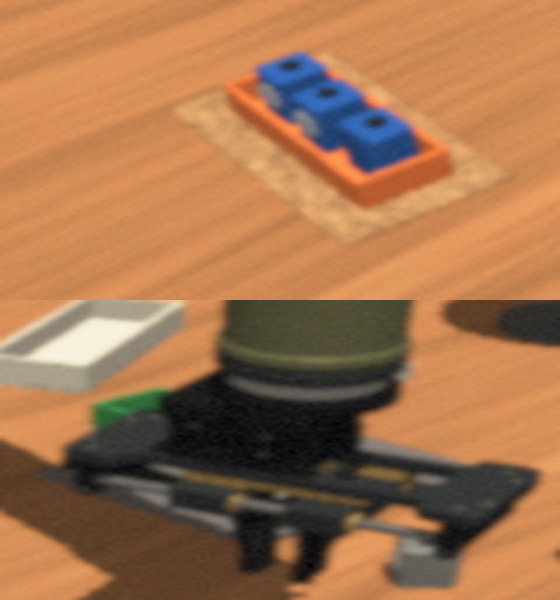

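All three lights stand in the orange tray (pixels (292,75), (325,100), (375,130)). Next, over to the button.

```bash

python3 -m inch '[[[0,0,0],[0,0,-8.4]],[[0,0,0],[0,0,0]],[[0,0,0],[0,0,0]],[[0,0,0],[0,0,0]],[[0,0,0],[0,0,0]],[[0,0,0],[0,0,0]],[[0,0,0],[0,0,0]],[[0,0,0],[0,0,0]],[[0,0,0],[0,0,0]],[[0,0,0],[0,0,0]]]' 0
python3 -c "
from h import *
plan(475.5,278,160,20)"
```

```text
time: 54.2
position: [0.7238, -0.0697, 0.1635]
tool_rot: [-1.804, -2.572, -0.0]
ft_force: [-0.1, 0.5, -0.2]
grip_width: 0.943
t 54.2 pos [723.8 -69.7 163.5] yaw 19.9 tilt 0.0 F [-0.1  0.5 -0.2] w 0.943 q7 0.56
turn about tool z (deg): -0.1  shift before turn: [ 411.5 -115.     3.5]  after turn: [ 411.6 -114.4    3.5]
```

```bash

python3 -m inch '[[[20,-6,0],[0,0,0]],[[40,-11,0],[0,0,0]],[[48,-13,0],[0,0,0]],[[48,-13,0],[0,0,0]],[[48,-13,0],[0,0,0]],[[48,-13,0],[0,0,0]],[[48,-13,0],[0,0,0]],[[48,-13,0],[0,0,0]],[[40,-12,0],[0,0,0]],[[24,-7,0],[0,0,0]]]' 0
python3 -m inch '[[[0,0,0],[0,0,0]],[[0,0,0],[0,0,0]],[[0,0,0],[0,0,0]],[[0,0,0],[0,0,0]],[[0,0,0],[0,0,0]],[[0,0,0],[0,0,0]],[[0,0,0],[0,0,0]],[[0,0,0],[0,0,0]],[[0,0,0],[0,0,0]],[[0,0,0],[0,0,0]]]' 0
python3 - <<'E'
from h import *
plan(475.5,278,50,20)
d=wrist();cv2.imwrite("pics/w13.png",d["image"][:,:,::-1])
for n,h0,h1,s,v,z in[("red",0,6,150,60,.053),("yel",20,35,130,80,.03),("green",50,80,80,40,.102)]:
    for c in blobs(mask(d,h0,h1,s,v),100)[:2]:
        print(n,c[:,0].min(0),c[:,0].max(0),cv2.contourArea(c),rect(cast(d,c[:,0]+0.,z)))
E
```

```text
time: 55.2
position: [0.4735, 0.2825, 0.1638]
tool_rot: [-1.797, -2.575, -0.002]
ft_force: [-0.1, -0.2, -0.2]
grip_width: 0.999
time: 56.2
position: [0.4762, 0.2789, 0.1636]
tool_rot: [1.804, 2.572, 0.0]
ft_force: [-0.5, 0.5, 0.1]
grip_width: 1.001
t 56.2 pos [476.2 278.9 163.6] yaw 19.9 tilt 0.01 F [-0.5  0.5  0.1] w 1.001 q7 -0.19
turn about tool z (deg): -0.1  shift before turn: [ -0.6  -1.  113.6]  after turn: [ -0.6  -1.  113.6]
red [295 178] [340 223] 1575.5 [475.5 279.6  41.1  39.2 -70.1]
yel [287 163] [348 225] 1103.0 [476.  278.1  60.9  57.8 -70.1]
green [202 309] [383 355] 5333.5 [488.1 182.8 149.1  45.2  21. ]
```

View pics/w13.png

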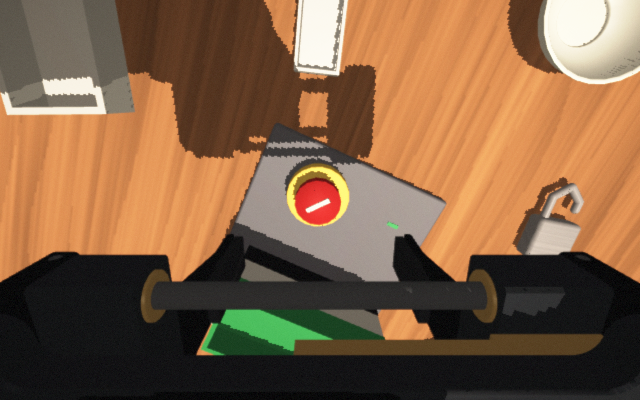

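Button at (318,202) px → (475.8, 279), TCP right above it. Descending, gripping, then twisting.

```bash

python3 -m inch '[[[0,0,10],[0,0,0]],[[0,0,25],[0,0,0]],[[0,0,30],[0,0,0]],[[0,0,25],[0,0,0]],[[0,0,14],[0,0,0]],[[0,0,7],[0,0,0]],[[0,0,2],[0,0,0]],[[0,0,0],[0,0,0]],[[0,0,0],[0,0,0]],[[0,0,0],[0,0,0]]]' 0
python3 -m inch '[[[0,0,0],[0,0,0]],[[0,0,0],[0,0,0]],[[0,0,0],[0,0,0]],[[0,0,0],[0,0,0]],[[0,0,0],[0,0,0]],[[0,0,0],[0,0,0]],[[0,0,0],[0,0,0]],[[0,0,0],[0,0,0]],[[0,0,0],[0,0,0]],[[0,0,0],[0,0,0]]]' 1 12

```

```text
time: 57.25
position: [0.4769, 0.2793, 0.0516]
tool_rot: [1.804, 2.572, 0.003]
ft_force: [-0.3, -0.4, 0.6]
grip_width: 1.002
time: 58.25
position: [0.4755, 0.2785, 0.0504]
tool_rot: [-1.803, -2.571, 0.002]
ft_force: [-3.5, -1.3, 3.2]
grip_width: 0.474
```

```bash

python3 -m inch '[[[0,0,-0.8],[0,0,5]],[[0,0,-0.8],[0,0,5]],[[0,0,-0.8],[0,0,5]],[[0,0,-0.8],[0,0,5]],[[0,0,-0.8],[0,0,5]],[[0,0,-0.8],[0,0,5]],[[0,0,-0.8],[0,0,5]],[[0,0,-0.8],[0,0,5]],[[0,0,-0.8],[0,0,5]],[[0,0,-0.8],[0,0,5]]]' 1 12
python3 -m inch '[[[0,0,-0.2],[0,0,2]],[[0,0,-0.2],[0,0,2]],[[0,0,0],[0,0,1]],[[0,0,0],[0,0,1]],[[0,0,0],[0,0,0]],[[0,0,0],[0,0,0]],[[0,0,0],[0,0,0]],[[0,0,0],[0,0,0]],[[0,0,0],[0,0,0]],[[0,0,0],[0,0,0]]]' 1 12
python3 -c "
from h import *
plan(475.5,278,50,-32);print(ctrl.get_state()['torque'])"

```

```text
time: 59.25
position: [0.4783, 0.2782, 0.0585]
tool_rot: [2.723, 1.562, 0.005]
ft_force: [3.1, -1.0, -3.3]
grip_width: 0.472
time: 60.25
position: [0.4789, 0.2786, 0.0589]
tool_rot: [2.798, 1.424, 0.008]
ft_force: [5.1, -0.6, -6.0]
grip_width: 0.477
t 60.25 pos [478.9 278.6  58.9] yaw -36.1 tilt 0.32 F [ 5.1 -0.6 -6. ] w 0.477 q7 -1.09
turn about tool z (deg): -4.1  shift before turn: [-2.5 -2.5  8.9]  after turn: [-2.3 -2.6  8.9]
[-0.08194672 -1.08509108  0.32570357]
```

```bash

python3 -m inch '[[[0,0,0],[0,0,0]],[[0,0,0],[0,0,0]],[[0,0,0],[0,0,0]],[[0,0,0],[0,0,0]],[[0,0,0],[0,0,0]],[[0,0,-10],[0,0,0]],[[0,0,-25],[0,0,0]],[[0,0,-35],[0,0,0]],[[0,0,-30],[0,0,0]],[[0,0,-10],[0,0,0]]]' 0
python3 - <<'E'
from h import *
d=wrist();w=d["image"][100:300,180:460,::-1]
for n,h0,h1,s,v,z in[("red",0,6,150,60,.061),("yel",20,35,130,80,.03)]:
    for c in blobs(mask(d,h0,h1,s,v),100)[:1]:
        print(n,c[:,0].min(0),c[:,0].max(0),cv2.contourArea(c),rect(cast(d,c[:,0]+0.,z)),rect(cast(d,c[:,0]+0.,.053)))
# bar angle in world
q=cv2.cvtColor(d["image"],cv2.COLOR_RGB2HSV);m=np.zeros(q.shape[:2],np.uint8)
c=blobs(mask(d,0,6,150,60),100)[0];cv2.drawContours(m,[c],-1,255,-1)
b=blobs(cv2.inRange(q,(0,0,150),(180,120,255))&m,5)
print("bar yaw",[rect(cast(d,k[:,0]+0.,.061)) for k in b])
im=optics.get_image('scene')['image'][:,:,::-1]
cv2.imwrite('pics/f1.png',np.hstack([cv2.resize(w,(400,286)),cv2.resize(im[110:254,300:501],(400,286),interpolation=2)]))
E
```

```text
time: 61.25
position: [0.4782, 0.2798, 0.1733]
tool_rot: [-2.799, -1.423, -0.01]
ft_force: [-0.1, 0.2, -0.1]
grip_width: 0.994
red [298 180] [342 225] 1554.0 [478.8 278.6  41.5  38.5  52.8] [477.2 276.5  42.8  39.7  52.8]
yel [290 164] [350 216] 1020.5 [480.9 280.8  58.7  51.5 -38.9] [484.6 286.1  54.   47.4 -38.9]
bar yaw []
```

View pics/f1.png

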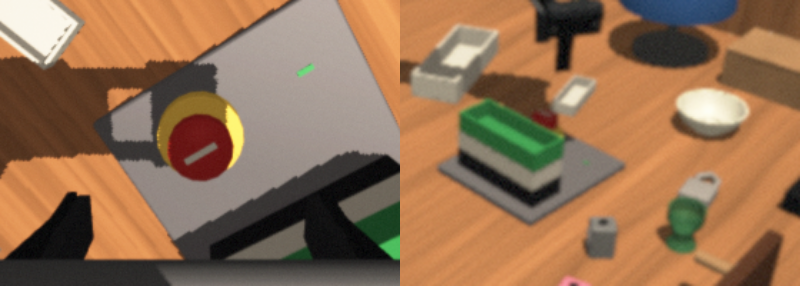

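The button's bar is parallel to the dock edge again, as at the start (both about 28° in the picture), and the stack stands square. One numeric check of the lights, then hand in.

```bash
python3 - <<'E'
from h import *
from bench import close_job
d=optics.get_image("top")
for n,h0,h1,s,v,z in[("blue",100,128,100,20,.057),("green",50,75,100,40,.102)]:
    for c in blobs(mask(d,h0,h1,s,v),30)[:5]:
        print(n,c[:,0].mean(0).round(1),cv2.contourArea(c),rect(cast(d,c[:,0]+0.,z)))
plan(478,280,173,-36)
print(close_job())
E
```

```text
blue [104.5 213.9] 3495.0 [452.4 728.6 225.  206.9 -87.6]
blue [416.2 187.6] 66.5 [ 5.425e+02 -2.733e+02  2.940e+01  2.900e+01 -5.000e-01]
blue [413.3 215.2] 65.5 [ 453.7 -262.9   28.9   25.8   89.6]
blue [415.4 202. ] 63.0 [ 495.6 -268.1   32.2   25.9   89.5]
green [281.  200.1] 851.5 [497.5 159.5 149.   61.2  -6.3]
green [269.7 124.1] 56.5 [737.6 198.5  28.5  25.7 -89.3]
t 61.4 pos [476.3 278.9 169.2] yaw -36.1 tilt 0.05 F [0.1 0.5 0.1] w 1.0 q7 -1.14
turn about tool z (deg): -0.1  shift before turn: [ 1.9  0.7 -3.8]  after turn: [ 1.9  0.7 -3.8]
the job is handed in; nothing more can be done
None
```

I handed the job in at 61 s of robot time; no verdict came back, so this rests on my own checks.

**What I did:**
- Pressed the red button fully in; the fingertips stopped at 53 mm under 12 N.
- Set the white and green trays aside together and laid the orange tray on the mat.
- Put the white and green trays back on the black one in their old order, then stood the three blue lights in the orange tray.
- Twisted the button clockwise until it came up against its stop.

**Last checks:**
- **Lights:** all three are inside the orange tray, at about x = 454, 496 and 543 mm, y = -263 to -273 mm, and standing upright in the last scene picture of the tray.
- **Trays:** the green tray on top sits at (497.5, 159.5) mm with a turn of -6.3°, against (498, 161) mm and -6.1° at the start. The orange tray measured about 5 mm from the mat's centre, before the lights went in.
- **Button:** the hand rose 8.5 mm while twisting, ending against firm resistance of about 0.3 N m, and the button's bar is parallel to the dock edge again, as at the start.
- **Bystanders:** I did not measure them afterwards, but none looked moved in the pictures and the arm never worked close to one.

**Disagreements:** each light met the tray floor a few mm higher than expected, at 20–30 N, probably because it slipped a little in the grip. My first estimates of the stack's position along x differed by about 5 mm between views, well within what the grasp allowed. I viewed 14 pictures.

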